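# Unlock an anti-theft keeper on the counter's detacher

## Task

Unlock the clear anti-theft canister on the security detacher: stand it upright with its domed foot in the detacher's dished seat, setting it down gently, and let go. Then press the detacher's sprung knob down and turn it clockwise from the closed padlock to the open padlock, and let it spring fully back up there, leaving the canister seated and the other things on the counter where they are.

Things in the scene. Friction and masses are not known exactly. Their poses are not given: they have to be found in the camera images.
- detacher: Security detacher screwed down: grey bed plate 116 x 270 mm, 12 mm high. On it, 75 mm along +y from the middle, a round black dished seat (rim 86 mm across, 38 mm high); 75 mm along -y, a grey lock housing (112 x 112 mm, 35 mm high) with a black push-and-turn knob on top. Origin: centre of the underside, on the counter; z up, x across the short side. It does not move.
- seat_floor (a point): Centre of the flat steel floor (35 mm across) of the dished seat, 16 mm above the counter. From it a conical wall widens to 67 mm at the rim, 22 mm higher, so that a domed foot set down a few mm off centre slides to the middle.
- knob_grip (a point): On the knob's vertical axis, in its upright bar grip; moves with it; 80 mm above the counter when up. The bar (60 long, 16 thick, 27 mm high) reaches 9 mm above and 17 mm below this point, where it stands on a round skirt 69 mm across. Site x runs along the bar; its pointed end (white line) is at -x. Closed-padlock mark: at the detacher's -x side of the knob; open padlock: 1.22 rad clockwise.
- knob (a joint): Turn of the knob (rad), growing clockwise seen from above: 0 closed padlock, 1.22 open padlock; stops 0.09 beyond each, play about 0.06. Up, it is locked; it turns, easily, only while pressed down 7 mm or more. Let go between the places it stays down; within about 0.15 of a place it springs up and centres itself.
- knob_press (a joint): How far the knob is pressed down, m: 0 fully up, 0.010 fully down on its stop. The spring takes 5 N to start and 9.5 N at the stop.
- keeper: Anti-theft canister, loose, 0.16 kg nominal: upright round clear canister 52 mm across and 84 mm high with a carton inside, a grey cap (the top 18 mm) and a dark domed foot (the lowest 20 mm) that narrows to a flat 30 mm across, on which it stands. Origin: centre of that flat underside; z up along its axis. Seated, the flat lies on the floor of the dished seat.
- yoghurt_pot: Bystander: sealed white and blue yoghurt tub with a berry picture, 72 mm across, 71 mm high. Origin at the centre of its underside. Leave it where it is; it and the canister may stand in each other's place, left or right of the detacher.
- fish_tin: Bystander: food tin, 76 mm across, 58 mm high. Origin at the centre of its underside. Leave it where it is.
- stapler: Bystander: desk stapler, 33 x 125 x 51 mm high. Origin at the centre of its underside. Leave it where it is.
Mind the look-alikes: they are no part of the job. Leave any red look-alike of the keeper alone.

How it is judged (in metres and radians):
On the way, in this order (a step that is already met when the one before it is completed fails the run):
1. the canister stands upright in the seat, let go, while the knob is still at the closed padlock (horizontal distance between keeper and seat_floor below 0.006 m and z of keeper in the frame of seat_floor below 0.003 m and angle between keeper's own z axis and vertical below 0.1 rad and contact force between the fingers and keeper below 0.1 N and value of joint knob below 0.2 rad), for 0.2 s.
2. the knob is pressed down (value of joint knob_press above 0.006 m), for 0.05 s.
3. the knob has been turned to the open padlock and has sprung up there (value of joint knob above 1.1 rad and value of joint knob_press below 0.002 m), for 0.2 s.
At the end, for the whole second after the job is handed in: The knob stands at the open padlock (turn over 1.1 rad) and is sprung up (pressed under 2 mm); the canister stands still and upright (within 0.1 rad) on the floor of the dished seat, within 6 mm of its centre and 3 mm of its floor (all of step 3 and horizontal distance between keeper and seat_floor below 0.006 m and z of keeper in the frame of seat_floor below 0.003 m and angle between keeper's own z axis and vertical below 0.1 rad and linear speed of keeper below 0.02 m/s); the robot touches nothing.
It fails at once if the canister is dropped (falls free by more than about 20 mm) (linear speed of keeper above 0.6 m/s and contact force between anything else and keeper below 0.01 N).
It fails at once if the tub, the tin or the stapler is shifted by more than 30 mm (distance of any of yoghurt_pot, fish_tin, stapler from where it was at the start of the episode above 0.03 m).
It also fails if it takes over 58 s, if anything falls off the work surface, if the arm or the gripper's body presses on something with over 40 N, if the wrist force passes 120 N, or if a joint passes its speed limit or range.

## Robot

A 6-joint arm with a two-finger parallel gripper is mounted at the origin on a cart in front of the work surface, level with it; the furniture and walls round the work are solid. World frame = base frame: x ahead of the robot, y to its left, z up, the work surface at z = 0. Lengths are in mm, angles in rad, forces in N, time in s.
With the tool pointing down it reaches from about 275 to 750 mm from the base axis. Payload 10.2 kg.
Tool frame: the origin (TCP) lies on the centre line of the jaws, within the pads' length; the fingertips stand 17 mm ahead of it and the grasp point (between the pads) lies 2 mm behind it; z points along the fingers, y is the line along which they close (so a half turn about z gives the same grasp; the last joint's range is limited). The gripper opens to 85 mm and grips with 20 to 120 N. Pads are 22 mm wide; open, the fingers measure 114 mm over their backs; the gripper's body (76 mm by 85 mm) begins 54 mm behind the grasp point. The pads swing forward as they close: fully open they stand 13 mm farther back than shut.
Start: joints at [-1.542, 0.313, 1.498, -0, 1.331, -0.223], TCP at [130.789, -508.454, 248.294] pointing down, gripper open.
Joint ranges: [-2.94, 2.94], [-0.97, 2.17], [0.19, 2.56], [-1.23, 4.37], [0.02, 3.11], [-2.88, 2.88]. Speed limits (rad/s): [2.39, 2.39, 3.01, 3.14, 3.14, 3.14].

## Interface

Orientations are given as a unit quaternion [w, x, y, z].
In Python, from rig import ctrl gives the robot as it stands. The module is installed in compiled form; this text tells all that it offers.
- The arm moves only by the shell command python3 -m jog 'ROWS' [FORCE]. ROWS is JSON, a list of rows, each an object with "delta_pos": the shift along the world's x, y, z in mm, a list of three; "angular": the turn, a rotation vector about the world's x, y, z in rad, a list of three; "fingers": the opening, from 0 (shut) to 1 (fully open). In form: [{"delta_pos": [tx, ty, tz], "angular": [rx, ry, rz], "fingers": fingers}, ...]. A call has 1 to 10 rows; each row is the pose to reach, as a shift and turn from the pose commanded when the call began; what a row does not reach only later rows make up. A row lasts 1/8 s, in which the tool goes at most 62.5 mm and 10.7 degrees, less where a joint would pass 70% of its speed; a pose out of reach is approached as far as the arm can. A call with a gripper value outside its range is refused whole. The fingers move at their own pace and stop on an object; FORCE is the grip in N (left out, the last holds). Time passes only in rows, so rows that repeat a pose let the fingers close. It gives the time, the measured TCP pose, the force, the opening and the grip force at its end, in the units of the state.
- ctrl.sense(): the state, without advancing time (a new reading comes with each control period).
- ctrl.capture(name): name is "side" or "top"; returns a dict with "pixels" (420x560x3 uint8, blue, green, red), "fx", "fy", "cx", "cy" (pixels), "R" (3x3) and "t" (3): a world point X has camera coordinates R X + t. Camera axes: x right, y down, z forward; pixel columns grow to the right and rows downward; lengths in mm; the calibration is good to about 2 mm. A picture is of the moment at which its call begins. There is no depth.
- ctrl.finish_job(): hands the job in; it is judged then, once.
The state is a dict: "time_s": time; "joints": joint angles; "dq": joint speeds; "tau": joint torques, N m; "eef_pos": TCP position; "ee_rot": TCP orientation; "force": force on the tool from outside, world axes, zero at the start; "wrist_torque": the same for the moment, N m; "grip_width": opening from 0.0 (shut) to 1.0 (fully open); "grip_force": force on a finger pad.
Only numpy, scipy, OpenCV 4.12 (cv2) and the standard library are available. Lean on these libraries where they do the work, as an engineer would, in place of code of your own. Each camera call takes 0.05 s, during which the arm holds its last target. There are 200 camera calls.

## Working session

There is one attempt and no reset: what is moved stays moved. The work goes in short steps, Python scripts to look and compute and a shell command to move; the robot and the scene stay as the last step left them, time stands still between calls to the robot, and variables do not carry over. Pictures are saved under pics/ and viewed, at most 10 in all, crops included, and the job is handed in when it is done.

```bash
mkdir -p pics; cat > h.py <<'E'
import numpy as np, cv2
from rig import ctrl
def cap(n,f=None):
    c=ctrl.capture(n); c['R']=np.array(c['R']);c['t']=np.array(c['t']).ravel()
    c['pixels']=np.ascontiguousarray(c['pixels'])
    if f: cv2.imwrite('pics/'+f,c['pixels'])
    return c
def ray(c,u,v):
    d=c['R'].T@np.array([(u-c['cx'])/c['fx'],(v-c['cy'])/c['fy'],1]); return -c['R'].T@c['t'],d/np.linalg.norm(d)
def plane(c,u,v,z):
    o,d=ray(c,u,v); return o+d*(z-o[2])/d[2]
def tri(c1,p1,c2,p2):
    A=np.zeros((3,3));b=np.zeros(3)
    for c,p in((c1,p1),(c2,p2)):
        o,d=ray(c,*p);M=np.eye(3)-np.outer(d,d);A+=M;b+=M@o
    return np.linalg.solve(A,b)
def proj(c,X):
    q=c['R']@np.array(X,float)+c['t'];return c['fx']*q[0]/q[2]+c['cx'],c['fy']*q[1]/q[2]+c['cy']
E
python3 - <<'E'
from h import *
for n in('side','top'):
    c=cap(n,n+'0.png');print(n,-c['R'].T@c['t'],c['R'].round(2).tolist(),c['fx'])
print(ctrl.sense())
E
```

```text
side [ 307.50794548 1189.40468877  759.56973703] [[-0.99, -0.15, -0.0], [-0.07, 0.47, -0.88], [0.14, -0.87, -0.48]] 421.0063443366276
top [ 272.34010305  -37.36289786 1480.4817509 ] [[-0.01, -1.0, 0.01], [-0.99, 0.01, -0.14], [0.14, -0.01, -0.99]] 505.58199322325015
{'time_s': 0.1, 'joints': array([-1.54242843e+00,  3.13402692e-01,  1.49834175e+00,  1.68017569e-05,
        1.33096652e+00, -2.23387587e-01]), 'dq': array([-0.00124926, -0.00193769, -0.00102655,  0.0003964 ,  0.00025794,
        0.00100207]), 'tau': array([ 1.65331392e-03, -4.12904227e+01, -2.60144126e+01, -2.86644554e-04,
        3.05791255e-03,  8.96822286e-06]), 'eef_pos': array([ 130.77259117, -508.25123429,  247.7951453 ]), 'ee_rot': array([-5.55705601e-04,  9.92087949e-01,  1.25543577e-01,  6.25574201e-05]), 'force': array([0.79884294, 0.0469429 , 0.18767454]), 'wrist_torque': array([-0.03696416,  0.02522828, -0.04100806]), 'grip_force': 0.0, 'grip_width': 1.001705075936357}
```

View pics/side0.png

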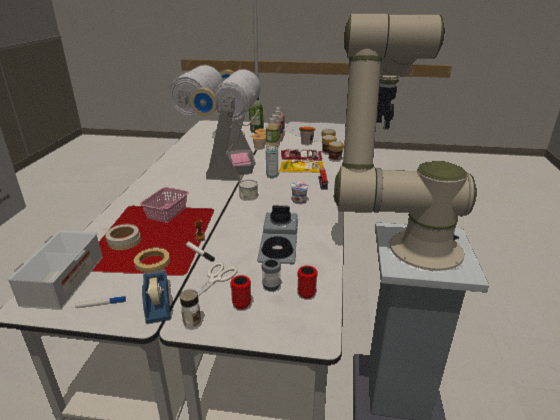

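View pics/top0.png

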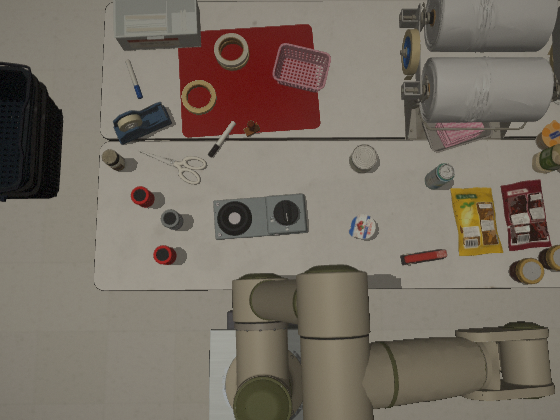

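The canister could be confused with the red canister A at top (142,196) / side (241,291), the red canister B at top (165,255) / side (307,282), the brown-lidded jar at top (113,159) / side (190,308), or the grey-blue can at top (440,176). My choice is the grey-capped clear canister at top (171,219) / side (271,273). The detacher seat is at top (235,218) and its knob at (287,213).

```bash
python3 - <<'E'
import cv2,numpy as np
s=cv2.imread('pics/side0.png');t=cv2.imread('pics/top0.png')
a=cv2.resize(s[195:305,225:325],(400,440),interpolation=cv2.INTER_CUBIC)
b=cv2.resize(t[180:265,130:230],(400,340),interpolation=cv2.INTER_CUBIC)
c=cv2.resize(t[180:250,210:310],(400,280),interpolation=cv2.INTER_CUBIC)
o=np.zeros((600,800,3),np.uint8);o[:440,:400]=a;o[:300,400:]=b[:300];o[310:590,400:]=c
cv2.imwrite('pics/crop1.png',o)
E
```

```text
(no output)
```

View pics/crop1.png

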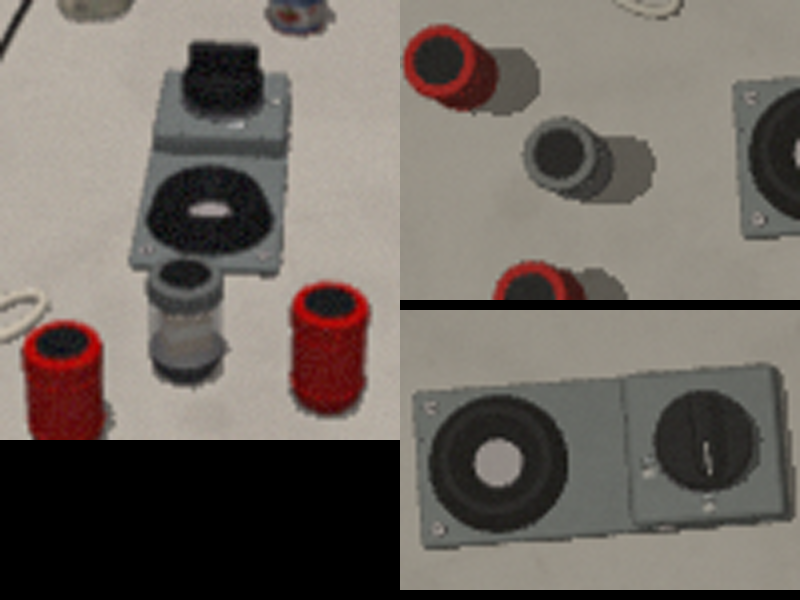

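The crop confirms the choice. It is a clear body with a grey cap, with the dark cap disc at top (170,218.5) / side (271.5,263), and the two neighbours are red. The seat floor is at top (234.5,218) / side (278,247.5), and the knob pointer faces -x, which is closed.

```bash
python3 - <<'E'
from h import *
S=cap('side');T=cap('top')
def blob(c,box,f):
    x0,y0,x1,y1=box;g=c['pixels'][y0:y1,x0:x1].astype(int)
    m=f(g).astype(np.uint8);n,l,s,ce=cv2.connectedComponentsWithStats(m)
    i=1+np.argmax(s[1:,4]);return ce[i]+[x0,y0],s[i].tolist()
dark=lambda g:g.max(2)<62
lite=lambda g:g.min(2)>95
for name,bs,bt,f in(('cap',(262,257,282,270),(160,208,180,229),dark),('floor',(268,243,287,252),(226,209,243,227),lite)):
    a,sa=blob(S,bs,f);b,sb=blob(T,bt,f);X=tri(S,a,T,b);print(name,a,sa,b,sb,X.round(1),'res',np.subtract(proj(S,X),a).round(2))
    for z in (16,84): print(z,plane(T,*b,z).round(1),plane(S,*a,z).round(1))
# knob round + seat + bed outline
b,sb=blob(T,(270,195,304,232),dark);print('knob',b,sb,plane(T,*b,60))
b,sb=blob(T,(214,198,256,239),dark);print('seat',b,sb,plane(T,sb[0]+214+sb[2]/2-.5,198+sb[1]+sb[3]/2-.5,38))
g=T['pixels'][185:245,208:312].astype(int);hsv=cv2.cvtColor(T['pixels'][185:245,208:312],cv2.COLOR_BGR2HSV)
m=((g[...,0]>g[...,2]+2)|(g.max(2)<62)).astype(np.uint8)
m=cv2.morphologyEx(m,cv2.MORPH_OPEN,np.ones((3,3)))
k=max(cv2.findContours(m,0,2)[0],key=cv2.contourArea);r=cv2.minAreaRect(k);print(r)
p=cv2.boxPoints(r)+[208,185]
print([plane(T,*q,25).round(0).tolist() for q in p])
E
```

```text
cap [270.76388889 263.02777778] [3, 3, 13, 7, 72] [169.39166667 217.91666667] [4, 4, 12, 13, 120] [460.1 264.3  85.3] res [0.47 0.08]
16 [468.1 279.2  16. ] [477.2 169.   16. ]
84 [459.  264.5  84. ] [461.7 262.3  84. ]
floor [276.83333333 247.04166667] [5, 3, 9, 3, 24] [233.99038462 217.60576923] [3, 3, 11, 12, 104] [468.7  90.5  22.4] res [0.54 0.09]
16 [467.8  90.9  16. ] [471.9  80.7  16. ]
84 [458.8  85.   84. ] [456.8 182.1  84. ]
knob [285.81352459 212.28278689] [4, 5, 25, 25, 488] [476.32533743 -59.81224261  60.        ]
seat [234.24197531 218.06666667] [3, 3, 35, 35, 810] [463.7602438   88.97737389  38.        ]
((26.23529815673828, 32.94117736816406), (33.46991729736328, 33.95498275756836), 75.96376037597656)
[[502.0, 149.0, 25.0], [525.0, 54.0, 25.0], [430.0, 30.0, 25.0], [407.0, 125.0, 25.0]]
```

```bash
python3 -m jog '[{"delta_pos":[15,20,0],"angular":[0,0,0.1],"fingers":1},{"delta_pos":[45,60,0],"angular":[0,0,0.25],"fingers":1},{"delta_pos":[75,100,0],"angular":[0,0,0.4],"fingers":1},{"delta_pos":[110,145,0],"angular":[0,0,0.55],"fingers":1},{"delta_pos":[145,190,0],"angular":[0,0,0.7],"fingers":1},{"delta_pos":[180,240,0],"angular":[0,0,0.85],"fingers":1},{"delta_pos":[215,290,0],"angular":[0,0,1.0],"fingers":1},{"delta_pos":[250,340,0],"angular":[0,0,1.15],"fingers":1},{"delta_pos":[275,390,0],"angular":[0,0,1.3],"fingers":1},{"delta_pos":[290,440,0],"angular":[0,0,1.45],"fingers":1}]' 30
python3 -m jog '[{"delta_pos":[5,50,0],"angular":[0,0,0.15],"fingers":1},{"delta_pos":[10,100,0],"angular":[0,0,0.3],"fingers":1},{"delta_pos":[15,150,0],"angular":[0,0,0.45],"fingers":1},{"delta_pos":[20,200,-10],"angular":[0,0,0.6],"fingers":1},{"delta_pos":[25,240,-20],"angular":[0,0,0.75],"fingers":1},{"delta_pos":[30,280,-35],"angular":[0,0,0.9],"fingers":1},{"delta_pos":[35,310,-50],"angular":[0,0,1.05],"fingers":1},{"delta_pos":[38,325,-65],"angular":[0,0,1.2],"fingers":1},{"delta_pos":[39,332,-80],"angular":[0,0,1.35],"fingers":1},{"delta_pos":[39,332,-90],"angular":[0,0,1.44],"fingers":1}]'
python3 - <<'E'
from h import *
S=cap('side');T=cap('top')
o=np.hstack([cv2.resize(S['pixels'][185:315,210:340],(400,400)),cv2.resize(T['pixels'][160:290,110:240],(400,400))])
cv2.imwrite('pics/a.png',o);s=ctrl.sense();print(s['time_s'],s['eef_pos'],s['ee_rot'],s['force'],s['joints'])
E
```

```text
time_s: 1.45
eef_pos: [421.4, -66.6, 248.2]
ee_rot: [-0.0, 0.657, 0.754, 0.0]
force: [-0.4, -0.6, -0.9]
grip_width: 1.004
grip_force: 0.0
time_s: 2.7
eef_pos: [459.5, 264.0, 157.3]
ee_rot: [-0.001, -0.002, 1.0, -0.0]
force: [0.1, 0.0, 0.1]
grip_width: 0.996
grip_force: 0.0
2.8 [459.21032178 263.48245836 157.17032856] [-1.16386553e-03 -5.05704047e-04  9.99999125e-01 -3.74159694e-04] [-0.19123998 -0.80579521 -0.06152071] [ 2.99449267e-01  4.12701953e-01  1.60769644e+00 -3.28144215e-05
  1.12363914e+00 -1.27234424e+00]
```

View pics/a.png

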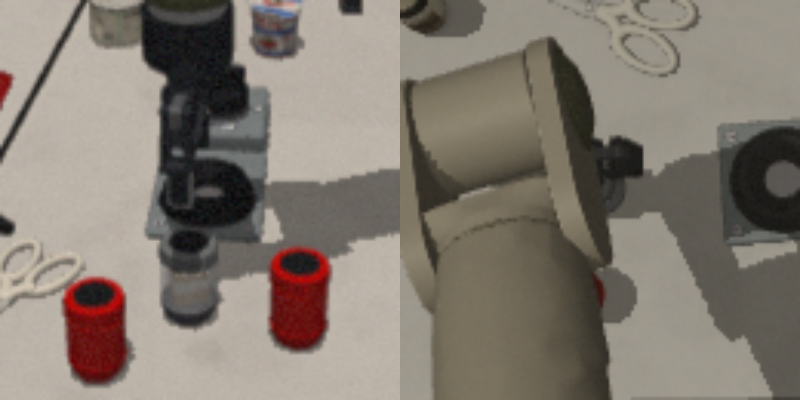

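The side view shows the near finger in line above the clear canister, at crop (180,190) against (190,270), and both red cans are well clear. I'll descend now.

```bash
python3 -m jog '[{"delta_pos":[0.5,0.5,-15],"angular":[0,0,0],"fingers":1},{"delta_pos":[0.5,0.5,-35],"angular":[0,0,0],"fingers":1},{"delta_pos":[0.5,0.5,-55],"angular":[0,0,0],"fingers":1},{"delta_pos":[0.5,0.5,-75],"angular":[0,0,0],"fingers":1},{"delta_pos":[0.5,0.5,-90],"angular":[0,0,0],"fingers":1},{"delta_pos":[0.5,0.5,-98],"angular":[0,0,0],"fingers":1},{"delta_pos":[0.5,0.5,-101],"angular":[0,0,0],"fingers":1},{"delta_pos":[0.5,0.5,-101],"angular":[0,0,0],"fingers":1}]' 30
python3 -m jog '[{"delta_pos":[0,0,0],"angular":[0,0,0],"fingers":0.8},{"delta_pos":[0,0,0],"angular":[0,0,0],"fingers":0.7},{"delta_pos":[0,0,0],"angular":[0,0,0],"fingers":0.6},{"delta_pos":[0,0,0],"angular":[0,0,0],"fingers":0.5},{"delta_pos":[0,0,0],"angular":[0,0,0],"fingers":0.4},{"delta_pos":[0,0,0],"angular":[0,0,0],"fingers":0.4},{"delta_pos":[0,0,0],"angular":[0,0,0],"fingers":0.4},{"delta_pos":[0,0,0],"angular":[0,0,0],"fingers":0.4}]' 30
```

```text
time_s: 3.8
eef_pos: [460.5, 264.1, 57.6]
ee_rot: [0.0, -0.0, 1.0, 0.0]
force: [-0.7, 1.1, 0.8]
grip_width: 0.998
grip_force: 0.0
time_s: 4.8
eef_pos: [460.6, 264.1, 57.7]
ee_rot: [0.0, -0.0, 1.0, 0.0]
force: [-0.4, -0.4, 5.4]
grip_width: 0.602
grip_force: 30.7
```

```bash
python3 -m jog '[{"delta_pos":[0,0,10],"angular":[0,0,0],"fingers":0.4},{"delta_pos":[0,0,30],"angular":[0,0,0],"fingers":0.4},{"delta_pos":[0,-5,50],"angular":[0,0,0],"fingers":0.4},{"delta_pos":[1,-25,65],"angular":[0,0,0],"fingers":0.4},{"delta_pos":[2,-55,70],"angular":[0,0,0],"fingers":0.4},{"delta_pos":[3,-90,70],"angular":[0,0,0],"fingers":0.4},{"delta_pos":[5,-125,70],"angular":[0,0,0],"fingers":0.4},{"delta_pos":[6,-155,70],"angular":[0,0,0],"fingers":0.4},{"delta_pos":[7,-173,70],"angular":[0,0,0],"fingers":0.4},{"delta_pos":[7,-173,70],"angular":[0,0,0],"fingers":0.4}]'
python3 - <<'E'
from h import *
S=cap('side');T=cap('top')
o=np.hstack([cv2.resize(S['pixels'][175:275,225:325],(400,400),interpolation=2),cv2.resize(T['pixels'][170:270,180:280],(400,400),interpolation=2)])
cv2.imwrite('pics/b.png',o);s=ctrl.sense();print(s['time_s'],s['eef_pos'],s['force'],s['grip_force'])
E
```

```text
time_s: 6.05
eef_pos: [467.2, 90.3, 127.5]
ee_rot: [-0.0, 0.001, 1.0, 0.0]
force: [0.3, 0.6, -2.5]
grip_width: 0.601
grip_force: 31.9
6.15 [467.12021508  91.46294467 127.34574601] [-0.10136453  0.64733887 -1.34094878] 31.943383812904358
```

View pics/b.png

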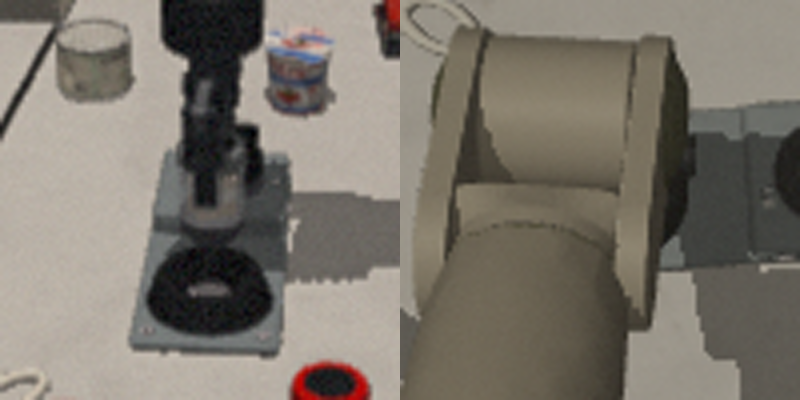

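The side view shows the canister upright in the jaws, with its foot at crop (210,232) directly over the seat at (210,290). I'll lower it gently.

```bash
python3 -m jog '[{"delta_pos":[0,0,-8],"angular":[0,0,0],"fingers":0.4},{"delta_pos":[0,0,-20],"angular":[0,0,0],"fingers":0.4},{"delta_pos":[0,0,-30],"angular":[0,0,0],"fingers":0.4},{"delta_pos":[0,0,-38],"angular":[0,0,0],"fingers":0.4},{"delta_pos":[0,0,-43],"angular":[0,0,0],"fingers":0.4},{"delta_pos":[0,0,-46],"angular":[0,0,0],"fingers":0.4},{"delta_pos":[0,0,-48],"angular":[0,0,0],"fingers":0.4}]'
python3 -m jog '[{"delta_pos":[0,0,-1],"angular":[0,0,0],"fingers":0.4},{"delta_pos":[0,0,-2],"angular":[0,0,0],"fingers":0.4},{"delta_pos":[0,0,-3],"angular":[0,0,0],"fingers":0.4},{"delta_pos":[0,0,-3.5],"angular":[0,0,0],"fingers":0.4},{"delta_pos":[0,0,-4],"angular":[0,0,0],"fingers":0.4}]'
```

```text
time_s: 7.02
eef_pos: [467.4, 91.0, 79.3]
ee_rot: [0.0, -0.0, 1.0, -0.0]
force: [0.8, -1.0, -2.2]
grip_width: 0.601
grip_force: 32.0
time_s: 7.65
eef_pos: [467.3, 91.0, 75.3]
ee_rot: [0.0, -0.0, 1.0, -0.0]
force: [-0.5, -0.3, -2.2]
grip_width: 0.597
grip_force: 32.0
```

```bash
python3 -m jog '[{"delta_pos":[0,0,-0.5],"angular":[0,0,0],"fingers":0.4},{"delta_pos":[0,0,-1],"angular":[0,0,0],"fingers":0.4},{"delta_pos":[0,0,-1.5],"angular":[0,0,0],"fingers":0.4},{"delta_pos":[0,0,-2],"angular":[0,0,0],"fingers":0.4},{"delta_pos":[0,0,-2],"angular":[0,0,0],"fingers":0.4}]'
```

```text
time_s: 8.28
eef_pos: [467.6, 91.0, 73.7]
ee_rot: [0.0, -0.0, 1.0, -0.0]
force: [-0.1, -0.7, 3.9]
grip_width: 0.597
grip_force: 32.2
```

```bash
python3 -m jog '[{"delta_pos":[0,0,0],"angular":[0,0,0],"fingers":0.62},{"delta_pos":[0,0,0],"angular":[0,0,0],"fingers":0.66},{"delta_pos":[0,0,0],"angular":[0,0,0],"fingers":0.72},{"delta_pos":[0,0,0],"angular":[0,0,0],"fingers":0.8},{"delta_pos":[0,0,0],"angular":[0,0,0],"fingers":0.9},{"delta_pos":[0,0,0],"angular":[0,0,0],"fingers":0.9},{"delta_pos":[0,0,0],"angular":[0,0,0],"fingers":0.9}]'
python3 -m jog '[{"delta_pos":[0,0,8],"angular":[0,0,0],"fingers":0.9},{"delta_pos":[0,0,25],"angular":[0,0,0],"fingers":0.9},{"delta_pos":[0,0,45],"angular":[0,0,0],"fingers":0.9},{"delta_pos":[0,0,70],"angular":[0,0,0],"fingers":0.9},{"delta_pos":[0,0,95],"angular":[0,0,0],"fingers":0.9},{"delta_pos":[0,-20,110],"angular":[0,0,0],"fingers":0.9},{"delta_pos":[-20,-50,115],"angular":[0,0,0],"fingers":0.9},{"delta_pos":[-55,-85,120],"angular":[0,0,0],"fingers":0.9},{"delta_pos":[-90,-120,120],"angular":[0,0,0],"fingers":0.9},{"delta_pos":[-125,-150,120],"angular":[0,0,0],"fingers":0.9}]'
python3 - <<'E'
from h import *
S=cap('side');T=cap('top')
o=np.hstack([cv2.resize(S['pixels'][175:275,225:325],(400,400),interpolation=2),cv2.resize(T['pixels'][170:270,210:310],(400,400),interpolation=2)])
cv2.imwrite('pics/c.png',o);cv2.imwrite('pics/Sc.png',S['pixels']);cv2.imwrite('pics/Tc.png',T['pixels'])
E
```

```text
time_s: 9.15
eef_pos: [467.3, 91.1, 73.3]
ee_rot: [0.0, -0.0, 1.0, -0.0]
force: [0.6, 0.1, -0.0]
grip_width: 0.9
grip_force: 0.0
time_s: 10.4
eef_pos: [341.2, -59.8, 193.8]
ee_rot: [0.0, -0.0, 1.0, -0.0]
force: [0.9, 0.4, -0.4]
grip_width: 0.898
grip_force: 0.0
```

View pics/c.png

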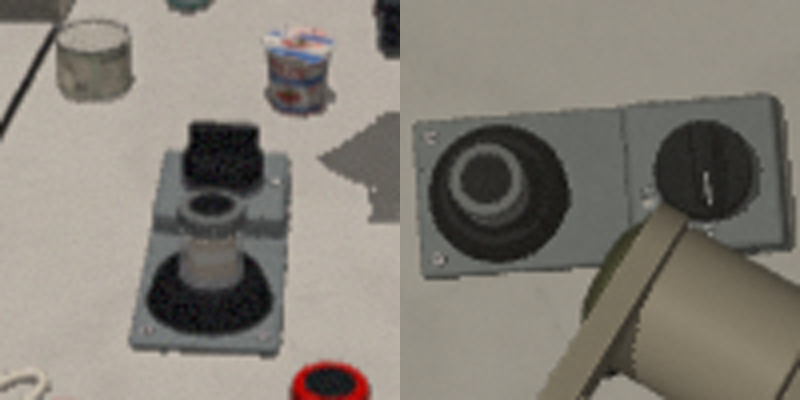

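The canister stands upright in the seat, with its cap at side crop (211,205) / top crop (487,176), and the knob is still closed. I'll check the seating numerically and locate the knob.

```bash
python3 - <<'E'
from h import *
S=cap('side');T=cap('top')
def blob(c,box,th=62):
    x0,y0,x1,y1=box;m=(c['pixels'][y0:y1,x0:x1].max(2)<th).astype(np.uint8)
    n,l,s,ce=cv2.connectedComponentsWithStats(m);i=1+np.argmax(s[1:,4]);return ce[i]+[x0,y0],s[i].tolist()
a,sa=blob(S,(272,222,284,230));b,sb=blob(T,(225,207,238,221));X=tri(S,a,T,b);print('cap',a,sa,b,sb,X,plane(T,*b,100))
# knob: side = bar top edge mid and side edges, rows just below the top
sub=S['pixels'][203:225,262:305].max(2)
for r in range(0,22,2):
    q=np.where(sub[r]<62)[0];print(203+r,(q.min()+262,q.max()+262) if len(q) else None,end=' ')
b,sb=blob(T,(270,197,302,228));print('\nknob top',b,sb)
for z in(60,63,80): print(z,plane(T,*b,z))
# pointer line
g=T['pixels'][200:226,274:300].astype(int);m=g.min(2)>75
y,x=np.where(m);print([(int(i+274),int(j+200)) for i,j in zip(x,y)])
# bed direction: grey bed edges
E
```

```text
cap [277.3125     225.60416667] [0, 0, 11, 7, 48] [231.19491525 214.33050847] [0, 2, 13, 12, 118] [467.17198145  91.30494637 101.55465981] [465.77552897  91.33413617 100.        ]
203 None 205 None 207 (np.int64(273), np.int64(288)) 209 (np.int64(273), np.int64(288)) 211 (np.int64(272), np.int64(288)) 213 (np.int64(271), np.int64(289)) 215 (np.int64(271), np.int64(290)) 217 (np.int64(271), np.int64(290)) 219 (np.int64(271), np.int64(290)) 221 (np.int64(272), np.int64(289)) 223 (np.int64(276), np.int64(286)) 
knob top [285.862423   212.24640657] [4, 3, 25, 26, 487]
60 [476.42884539 -59.95190053  60.        ]
63 [475.99781822 -59.90419347  63.        ]
80 [473.55533093 -59.63385346  80.        ]
[(274, 200), (275, 200), (276, 200), (277, 200), (278, 200), (279, 200), (280, 200), (281, 200), (290, 200), (291, 200), (292, 200), (293, 200), (294, 200), (295, 200), (296, 200), (297, 200), (298, 200), (299, 200), (274, 201), (275, 201), (276, 201), (277, 201), (278, 201), (279, 201), (292, 201), (293, 201), (294, 201), (295, 201), (296, 201), (297, 201), (298, 201), (299, 201), (274, 202), 
[... 343 characters left out ...]
06), (298, 206), (299, 206), (274, 207), (299, 207), (299, 208), (286, 213), (286, 214), (286, 215), (286, 216), (286, 217), (287, 217), (274, 218), (287, 218), (274, 219), (287, 219), (299, 219), (287, 220), (298, 220), (299, 220), (297, 221), (298, 221), (299, 221), (297, 222), (298, 222), (299, 222), (274, 223), (295, 223), (296, 223), (297, 223), (298, 223), (299, 223), (274, 224), (275, 224), (293, 224), (294, 224), (295, 224), (296, 224), (297, 224), (298, 224), (299, 224), (274, 225), (275, 225), (276, 225), (277, 225), (278, 225), (282, 225), (284, 225), (288, 225), (290, 225), (291, 225), (292, 225), (293, 225), (294, 225), (295, 225), (296, 225), (297, 225), (298, 225), (299, 225)]
```

Seat check: the cap is at (467.2, 91.3, 101.5) mm, so the canister is seated and upright. The knob axis is at about (475.5, -59.5) with the bar at yaw of about 0.06. Next I'll move over it and go down around the bar.

```bash
python3 -m jog '[{"delta_pos":[20,0,0],"angular":[0,0,0.03],"fingers":0.7},{"delta_pos":[55,0,0],"angular":[0,0,0.06],"fingers":0.6},{"delta_pos":[90,0,0],"angular":[0,0,0.06],"fingers":0.6},{"delta_pos":[120,0,-5],"angular":[0,0,0.06],"fingers":0.6},{"delta_pos":[134,0,-20],"angular":[0,0,0.06],"fingers":0.6},{"delta_pos":[134,0,-45],"angular":[0,0,0.06],"fingers":0.6},{"delta_pos":[134,0,-70],"angular":[0,0,0.06],"fingers":0.6},{"delta_pos":[134,0,-90],"angular":[0,0,0.06],"fingers":0.6},{"delta_pos":[134,0,-103],"angular":[0,0,0.06],"fingers":0.6},{"delta_pos":[134,0,-108],"angular":[0,0,0.06],"fingers":0.6}]'
python3 -m jog '[{"delta_pos":[0,0,0],"angular":[0,0,0],"fingers":0.5},{"delta_pos":[0,0,0],"angular":[0,0,0],"fingers":0.4},{"delta_pos":[0,0,0],"angular":[0,0,0],"fingers":0.3},{"delta_pos":[0,0,0],"angular":[0,0,0],"fingers":0.2},{"delta_pos":[0,0,0],"angular":[0,0,0],"fingers":0.1},{"delta_pos":[0,0,0],"angular":[0,0,0],"fingers":0.05},{"delta_pos":[0,0,0],"angular":[0,0,0],"fingers":0.05},{"delta_pos":[0,0,0],"angular":[0,0,0],"fingers":0.05}]' 40
python3 - <<'E'
from h import *
S=cap('side')
cv2.imwrite('pics/d.png',cv2.resize(S['pixels'][165:265,225:325],(500,500),interpolation=2));s=ctrl.sense();print(s['force'],s['wrist_torque'])
E
```

```text
time_s: 11.85
eef_pos: [476.5, -58.4, 84.8]
ee_rot: [-0.0, -0.031, 1.0, 0.0]
force: [-0.4, 0.1, 0.1]
grip_width: 0.602
grip_force: 0.0
time_s: 12.85
eef_pos: [476.5, -59.8, 85.9]
ee_rot: [0.0, -0.03, 1.0, -0.001]
force: [-2.0, -5.2, 3.6]
grip_width: 0.171
grip_force: 41.7
[-2.76844784 -6.02540947  4.8083042 ] [-0.89231712  0.41347941 -0.0029247 ]
```

View pics/d.png

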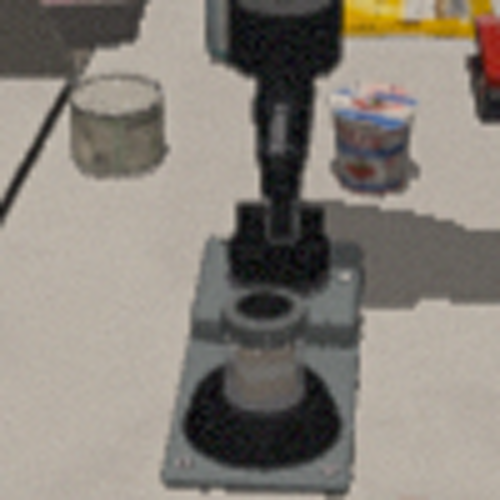

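The fingers hold the bar at its middle, finger at crop (283,215) against bar span 237–325. I'll press it down with a 1.5 mm y correction.

```bash
python3 -m jog '[{"delta_pos":[0,-1,-2],"angular":[0,0,0],"fingers":0.05},{"delta_pos":[0,-1.5,-4],"angular":[0,0,0],"fingers":0.05},{"delta_pos":[0,-1.5,-6],"angular":[0,0,0],"fingers":0.05},{"delta_pos":[0,-1.5,-8],"angular":[0,0,0],"fingers":0.05},{"delta_pos":[0,-1.5,-10],"angular":[0,0,0],"fingers":0.05},{"delta_pos":[0,-1.5,-10.5],"angular":[0,0,0],"fingers":0.05},{"delta_pos":[0,-1.5,-10.5],"angular":[0,0,0],"fingers":0.05}]' 60
```

```text
time_s: 13.78
eef_pos: [476.6, -60.1, 75.8]
ee_rot: [0.0, -0.03, 1.0, 0.0]
force: [-4.1, 2.9, 15.1]
grip_width: 0.172
grip_force: 66.4
```

```bash
python3 -m jog '[{"delta_pos":[0,0,0],"angular":[0,0,-0.06],"fingers":0.05},{"delta_pos":[0,0,0],"angular":[0,0,-0.18],"fingers":0.05},{"delta_pos":[0,0,0],"angular":[0,0,-0.32],"fingers":0.05},{"delta_pos":[0,0,0],"angular":[0,0,-0.46],"fingers":0.05},{"delta_pos":[0,0,0],"angular":[0,0,-0.6],"fingers":0.05}]'
python3 -m jog '[{"delta_pos":[0,0,0],"angular":[0,0,-0.14],"fingers":0.05},{"delta_pos":[0,0,0],"angular":[0,0,-0.28],"fingers":0.05},{"delta_pos":[0,0,0],"angular":[0,0,-0.42],"fingers":0.05},{"delta_pos":[0,0,0],"angular":[0,0,-0.54],"fingers":0.05},{"delta_pos":[0,0,0],"angular":[0,0,-0.62],"fingers":0.05},{"delta_pos":[0,0,0],"angular":[0,0,-0.63],"fingers":0.05},{"delta_pos":[0,0,0],"angular":[0,0,-0.63],"fingers":0.05}]'
python3 -c "
from h import *
s=ctrl.sense();print(s['wrist_torque'],s['ee_rot'])"
```

```text
time_s: 14.4
eef_pos: [477.0, -58.6, 75.8]
ee_rot: [0.001, 0.269, 0.963, 0.002]
force: [1.3, 14.7, 14.6]
grip_width: 0.174
grip_force: 66.1
time_s: 15.28
eef_pos: [478.3, -57.7, 75.9]
ee_rot: [0.001, 0.553, 0.833, 0.004]
force: [9.6, 21.9, 9.6]
grip_width: 0.168
grip_force: 65.4
[ 4.09363609 -1.79984269  0.13915269] [0.00117465 0.55284359 0.83327647 0.00359217]
```

The knob has turned 1.23 rad. I'll shift to relieve the lateral preload, then let go.

```bash
python3 -m jog '[{"delta_pos":[1,1.2,0],"angular":[0,0,0],"fingers":0.05},{"delta_pos":[2,2.5,0],"angular":[0,0,0],"fingers":0.05},{"delta_pos":[2,2.5,2],"angular":[0,0,0],"fingers":0.05},{"delta_pos":[2,2.5,4],"angular":[0,0,0],"fingers":0.05},{"delta_pos":[2,2.5,6],"angular":[0,0,0],"fingers":0.05},{"delta_pos":[2,2.5,8],"angular":[0,0,0],"fingers":0.05},{"delta_pos":[2,2.5,9],"angular":[0,0,0],"fingers":0.05}]'
python3 -m jog '[{"delta_pos":[0,0,0],"angular":[0,0,0],"fingers":0.25},{"delta_pos":[0,0,0],"angular":[0,0,0],"fingers":0.35},{"delta_pos":[0,0,0],"angular":[0,0,0],"fingers":0.45},{"delta_pos":[0,0,0],"angular":[0,0,0],"fingers":0.5},{"delta_pos":[0,0,0],"angular":[0,0,0],"fingers":0.5},{"delta_pos":[0,0,0],"angular":[0,0,0],"fingers":0.5}]'
```

```text
time_s: 16.15
eef_pos: [478.8, -57.0, 84.2]
ee_rot: [0.0, 0.552, 0.834, 0.001]
force: [1.3, 6.5, 4.1]
grip_width: 0.174
grip_force: 64.8
time_s: 16.9
eef_pos: [478.3, -58.0, 83.8]
ee_rot: [-0.0, 0.552, 0.834, -0.0]
force: [0.4, -0.1, 0.6]
grip_width: 0.498
grip_force: 0.0
```

```bash
python3 -m jog '[{"delta_pos":[0,0,8],"angular":[0,0,0],"fingers":0.5},{"delta_pos":[0,0,25],"angular":[0,0,0],"fingers":0.5},{"delta_pos":[0,0,50],"angular":[0,0,0],"fingers":0.5},{"delta_pos":[0,0,80],"angular":[0,0,0],"fingers":0.5},{"delta_pos":[-25,0,105],"angular":[0,0,0],"fingers":0.5},{"delta_pos":[-60,0,110],"angular":[0,0,0],"fingers":0.5},{"delta_pos":[-100,0,110],"angular":[0,0,0],"fingers":0.5},{"delta_pos":[-135,0,110],"angular":[0,0,0],"fingers":0.5},{"delta_pos":[-140,0,110],"angular":[0,0,0],"fingers":0.5},{"delta_pos":[-140,0,110],"angular":[0,0,0],"fingers":0.5}]'
python3 - <<'E'
from h import *
S=cap('side');T=cap('top')
o=np.hstack([cv2.resize(S['pixels'][175:275,225:325],(400,400),interpolation=2),cv2.resize(T['pixels'][170:270,210:310],(400,400),interpolation=2)])
cv2.imwrite('pics/e.png',o)
def blob(c,box,th=62):
    x0,y0,x1,y1=box;m=(c['pixels'][y0:y1,x0:x1].max(2)<th).astype(np.uint8)
    n,l,s,ce=cv2.connectedComponentsWithStats(m);i=1+np.argmax(s[1:,4]);return ce[i]+[x0,y0]
print(tri(S,blob(S,(272,222,284,230)),T,blob(T,(225,207,238,221))),ctrl.sense()['force'])
E
```

```text
time_s: 18.15
eef_pos: [338.8, -58.2, 194.4]
ee_rot: [0.001, 0.552, 0.834, 0.0]
force: [0.3, 0.3, -0.5]
grip_width: 0.496
grip_force: 0.0
[467.27385886  91.4080969  101.4357921 ] [-0.28737563  0.53756357  0.11828588]
```

View pics/e.png

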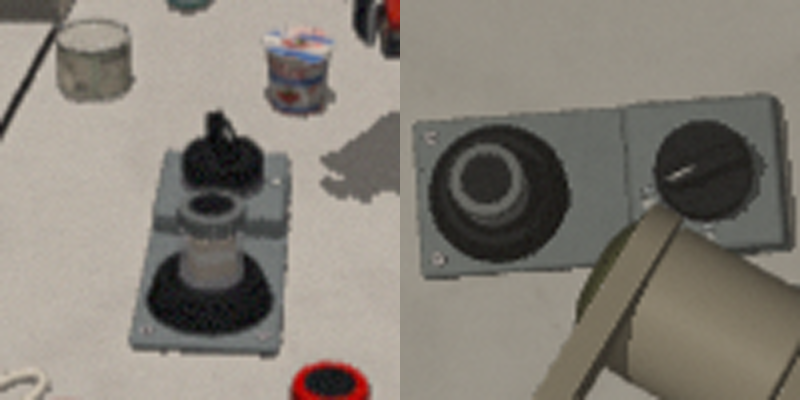

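The pointer line at top crop (680,175) aims at the open-padlock mark. The knob's skirt sits at the same height as before, side crop (222,165), and the canister has not moved. I'm handing it in.

```bash
python3 -c "
from rig import ctrl
print(ctrl.finish_job())"
```

```text
the job is handed in; nothing more can be done
None
```

The canister is upright in the detacher seat and the knob points at the open padlock and looks fully sprung up, with the arm clear; I handed the job in at about 18 s, and no verdict came back.

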